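# Kit machined hubs and sleeves into two trays

## Task

Make up two kits from the machined parts on the bench: the wide hub and the tall sleeve go in the two-pocket tray; the narrow hub, the short sleeve and the hexagonal spacer go in the three-pocket tray. In each tray the hub stands in the large pocket and every other part has a small pocket to itself, all upright on the pocket floor, the same way up as they stand now. Set the parts down rather than dropping them, let go of them all, and do not disturb the jar, the brush or the V-block.

Things in the scene. Friction and masses are not known exactly. Their poses are not given: they have to be found in the camera images.
- hub_wide: Wide hub: machined metal hub standing with its flange uppermost; round flange 64 mm across and 10 mm thick at the top, on a barrel 44 mm across (48 mm over its small ribs); 46 mm tall in all; a 34 mm round recess 10 mm deep in the top; 0.2 to 0.4 kg. Loose; origin at the centre of its underside, z up along its axis.
- hub_narrow: Narrow hub: the same kind of hub with a smaller flange: flange 48 mm across and 10 mm thick at the top, on a barrel 32 mm across (36 mm over the ribs); 46 mm tall; 24 mm recess 10 mm deep in the top; 0.13 to 0.25 kg. Loose; origin at the centre of its underside, z up along its axis.
- sleeve_tall: Tall sleeve: slim plain steel tube standing on end, 34 mm outside, 22 mm bore right through, 66 mm tall; 0.14 to 0.28 kg. Loose; origin at the centre of its underside, z up along its axis.
- sleeve_short: Short sleeve: stubby plain steel tube standing on end, 44 mm outside, 30 mm bore right through, 38 mm tall; 0.14 to 0.28 kg. Loose; origin at the centre of its underside, z up along its axis.
- hex_spacer: Hexagonal spacer: solid steel hexagonal prism standing on end, 38 mm across flats (44 mm across corners), 40 mm tall; 0.17 to 0.35 kg. Its x axis is square to one pair of flats; the other pairs are at 60 and 120 degrees. Loose; origin at the centre of its underside, z up along its axis.
- tray2: Two-pocket kit tray: shallow blue metal tray, grey floor, fixed to the bench, 80 mm wide (its x) and 142 mm long (its y), walls and dividers 4 mm thick and 12 mm high, floor 4 mm thick. Origin at the centre of the underside. Pockets in a row along y, each 72 mm in x: the large pocket, 72 mm long, centred at y = -31 mm; the small pocket, 58 mm long, centred at y = +38 mm.
- tray3: Three-pocket kit tray: as the other but 204 mm long (its y), 80 mm wide, fixed to the bench; walls 12 mm high, floor 4 mm thick. Origin at the centre of the underside. Pockets in a row along y, each 72 mm in x: the large pocket, 72 mm long, centred at y = -62 mm; two small pockets, each 58 mm long, centred at y = +7 mm and y = +69 mm.
- jar: Bystander: closed jar with a black cap, 60 mm across, 90 mm tall, standing loose at one side of the work. Origin at the centre of its underside.
- brush: Bystander: hand brush lying loose on the bench beyond the parts, lengthways across the bench (roughly along the bench's left-right line), 200 mm long (along its x, wooden handle at -x), 42 mm wide, 20 mm high. Origin at the centre of its underside.
- vblock: Bystander: steel V-block, 60 x 50 x 42 mm, 0.6 kg, standing loose at the other side of the work. Origin at the centre of its underside.
There are look-alikes about, which are no part of the job. Leave any black or turquoise look-alike of the tray2 alone.

How it is judged:
By the outcome, as a careful person would: the job done as asked, in the order asked, and still so for the second after the job is handed in, with the robot touching nothing.
It also fails if it takes over 128 s, if anything falls off the work surface, if the arm or the gripper's body presses on something with over 40 N, if the wrist force passes 120 N, or if a joint passes its speed limit or range.

## Robot

A 6-joint arm with a two-finger parallel gripper is mounted at the origin on the work surface. World frame = base frame: x ahead of the robot, y to its left, z up, the work surface at z = 0. Lengths are in m, angles in degrees, forces in N, time in s.
With the tool pointing down it reaches from about 0.35 to 0.875 m from the base axis. Payload 4.2 kg.
Tool frame: the origin (TCP) lies where the fingers leave the gripper's body, on its centre line; the fingertips stand 70 mm ahead of it and the grasp point (between the pads) lies 51 mm ahead of it; z points along the fingers, y is the direction in which the jaws open and shut (so a half turn about z gives the same grasp; the last joint's range is limited). The gripper opens to 87 mm and grips with 3 to 60 N. Pads are 19 mm wide; open, the fingers measure 117 mm over their backs; the gripper's body (75 mm by 190 mm) begins 51 mm behind the grasp point.
Start: joints at [-50.443, 22.042, 0.453, 0, -68.411, -14.817], TCP at [0.262, -0.568, 0.292] pointing down, gripper open.
Joint ranges: [-179.83, 179.83], [-69.29, 118.12], [-61.27, 80.66], [-181.25, 117.63], [-171.15, -9.14], [-177.46, 177.46]. Speed limits (degrees/s): [159.86, 159.86, 180, 180, 180, 180].

## Interface

Orientations are given as a 3x3 rotation matrix whose columns are the frame's x, y, z axes.
In Python, from station import sense, capture, camera_model, finish_job gives the robot as it stands.
- The arm moves only by the shell command python3 -m inch 'ROWS'. ROWS is JSON, a list of rows, each an object with "hand": the closure, from 0 (fully open) to 1 (shut); "slide": the shift along the world's x, y, z in cm, a list of three; "yaw": the turn about the world's z in rad. A call has 1 to 10 rows; each row is the pose to reach, as a shift and turn from the pose commanded when the call began; what a row does not reach only later rows make up. A row lasts 1/8 s, in which the tool goes at most 62.5 mm and 10.7 degrees, less where a joint would pass 70% of its speed; a pose out of reach is approached as far as the arm can. A call with a gripper value outside its range is refused whole. The fingers move at their own pace and stop on an object; the grip force is fixed at half the most. Time passes only in rows, so rows that repeat a pose let the fingers close. It gives the time, the measured TCP pose, the force and the opening at its end, in the units of the state.
- sense(): the state, without advancing time (a new reading comes with each control period).
- capture(name): name is "side" or "top"; returns the picture (420x560x3 uint8, blue, green, red); there is no depth.
- camera_model(name): a dict with "mtx" (3x3 intrinsics, pixels), "xyz" and "orientation" of the camera in the world. Camera axes: x right, y up, looking along -z (the intrinsics and any distortion apply to the point x, -y, -z); pixel columns grow to the right and rows downward; lengths in m; the calibration is good to about 2 mm. A picture is of the moment at which its call begins. camera_model takes no time and is no camera call.
- finish_job(): hands the job in, once; it reports no verdict.
The state is a dict: "time_s": time; "joints": joint angles; "joint_velocities": joint speeds; "effort": joint torques, N m; "tcp_pos": TCP position; "ee_rot": TCP orientation; "wrist_force": force on the tool from outside, world axes, zero at the start; "moment": the same for the moment, N m; "gripper_width": opening from 0.0 (shut) to 1.0 (fully open).
Only numpy, scipy, OpenCV 4.12 (cv2) and the standard library are available. Lean on these libraries where they do the work, as an engineer would, in place of code of your own. Each camera call takes 0.05 s, during which the arm holds its last target. There are 200 camera calls.

## Working session

There is one attempt and no reset: what is moved stays moved. The work goes in short steps, Python scripts to look and compute and a shell command to move; the robot and the scene stay as the last step left them, time stands still between calls to the robot, and variables do not carry over. Pictures are saved under pics/ and viewed, about 12 in all and at most 16, crops included, and the job is handed in when it is done.

```bash
mkdir -p pics; ls; python3 - <<'E'
from station import *
import cv2
for n in("top","side"):
    cv2.imwrite(f"pics/{n}0.png",capture(n)); m=camera_model(n); print(n,m)
s=sense();print(s)
E
```

```text
pics
top {'mtx': array([[389.35254583,   0.        , 276.56237154],
       [  0.        , 389.35254583, 208.41367854],
       [  0.        ,   0.        ,   1.        ]]), 'xyz': array([ 0.46354681, -0.04244127,  1.03097464]), 'orientation': array([[-0.01744864,  0.99656286, -0.08098153],
       [-0.99983083, -0.01691969,  0.0072135 ],
       [ 0.00581852,  0.08109369,  0.9966895 ]])}
side {'mtx': array([[385.16853034,   0.        , 280.74788326],
       [  0.        , 385.16853034, 206.99233897],
       [  0.        ,   0.        ,   1.        ]]), 'xyz': array([0.08115365, 0.65649609, 0.5943373 ]), 'orientation': array([[-0.8365792 ,  0.31692244, -0.44687292],
       [-0.54773356, -0.46732684,  0.69396943],
       [ 0.01109877,  0.82532769,  0.56454497]])}
{'time_s': 0.1, 'joints': array([-5.04416163e+01,  2.20855839e+01,  3.89208524e-01, -2.46386135e-02,
       -6.84106618e+01, -1.48143618e+01]), 'joint_velocities': array([ 0.15348384, -0.07534775,  0.08352481,  0.02210159,  0.02689069,
       -0.01448274]), 'effort': array([-3.78199984e-04, -3.91691601e+01,  1.87935269e+01,  4.23186421e+00,
        1.34490352e-02, -7.41387521e-05]), 'tcp_pos': array([ 0.26143997, -0.56726267,  0.29128967]), 'ee_rot': array([[-9.08253184e-01, -4.18420096e-01, -8.81456890e-04],
       [-4.18421014e-01,  9.08251607e-01,  1.69492758e-03],
       [ 9.13928781e-05,  1.90824345e-03, -9.99998175e-01]]), 'wrist_force': array([-0.03463904, -0.04592564, -0.11798294]), 'moment': array([0.08279107, 0.02357607, 0.00444338]), 'gripper_width': 0.9985299382137499}
```

View pics/top0.png

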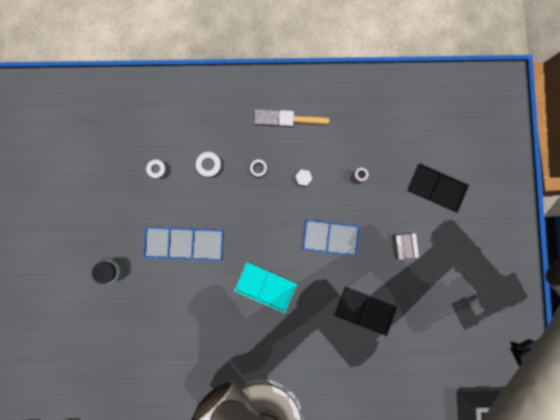

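View pics/side0.png

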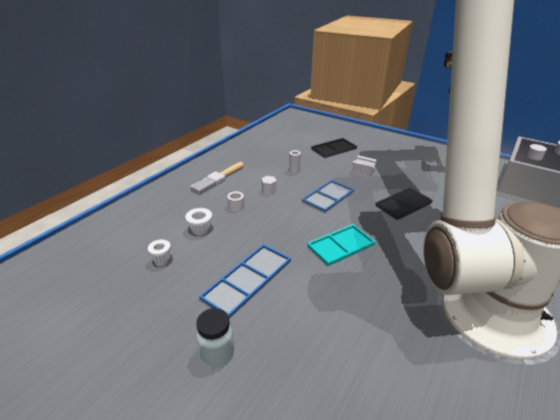

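The top view shows the parts in a row: narrow hub (156,169), wide hub (208,164), short sleeve (258,168), hex spacer (304,178) and tall sleeve (361,175). The blue trays are tray3 (184,244) and tray2 (331,238). Look-alikes for tray2 are turquoise at (266,287) and black at (438,187) and (366,311). Bystanders are the jar (106,271), V-block (406,246) and brush (291,118). Next I'll rectify each item at its own height for a close crop and measurement.

```bash
cat > h.py <<'E'
import numpy as np, cv2
from station import *
def H(name,z):
    "homography world (x,y) at height z -> pixel"
    m=camera_model(name); R=np.array(m["orientation"]); c=np.array(m["xyz"])
    W=np.diag([1,-1,-1])@R.T
    return m["mtx"]@W@np.c_[[1,0,0],[0,1,0],np.array([0,0,z])-c]
def world(name,uv,z):
    p=np.linalg.inv(H(name,z))@[*uv,1]; return p[:2]/p[2]
def pix(name,p):
    q=H(name,p[2])@[p[0],p[1],1]; return q[:2]/q[2]
def rect(img,name,c,z,half=.05,s=2000):
    "patch centred on c, up=+x right=-y; s px/m"
    n=int(2*half*s)
    A=np.array([[0,-1/s,c[0]+half],[-1/s,0,c[1]+half],[0,0,1]])
    return cv2.warpPerspective(img,H(name,z)@A,(n,n),flags=cv2.INTER_CUBIC|cv2.WARP_INVERSE_MAP)
E
python3 - <<'E'
from h import *
im=cv2.imread("pics/top0.png")
P=dict(hn=((156,169),.046),hw=((208,164),.046),ss=((258,168),.038),hex=((304,178),.040),st=((361,175),.066))
tiles=[]
for k,(uv,z) in P.items():
    c=world("top",uv,z); t=rect(im,"top",c,z,.05,2000)
    g=cv2.cvtColor(t,cv2.COLOR_BGR2GRAY); _,b=cv2.threshold(g,150,255,0)
    cs=max(cv2.findContours(b,0,2)[0],key=cv2.contourArea)
    (u,v),r=cv2.minEnclosingCircle(cs); e=cv2.minAreaRect(cs)
    w=c+[(100-v)/2000,(100-u)/2000]
    print(k,c.round(4),"fit",w.round(4),"dia mm",round(r,1),"hull area dia",round(2*np.sqrt(cv2.contourArea(cv2.convexHull(cs))/np.pi)/2,1),"rect",np.round(e[1],0),e[2])
    cv2.drawContours(t,[cs],-1,(0,0,255),1); tiles.append(cv2.resize(t,(260,260)))
tt=[]
hsv=cv2.cvtColor(im,cv2.COLOR_BGR2HSV)
for k,uv,L in(("t3",(184,244),.204),("t2",(331,238),.142)):
    c=world("top",uv,.012)
    t=rect(im,"top",c,.012,.13,1000); h=cv2.cvtColor(t,cv2.COLOR_BGR2HSV)
    b=cv2.inRange(h,(105,120,60),(125,255,255))
    cs=max(cv2.findContours(b,0,2)[0],key=cv2.contourArea)
    (u,v),sz,a=cv2.minAreaRect(cs); w=c+[(130-v)/1000,(130-u)/1000]
    print(k,w.round(4),np.round(sz,1),a)
    cv2.drawContours(t,[np.int32(cv2.boxPoints(((u,v),sz,a)))],-1,(0,0,255),1); tt.append(cv2.resize(t,(260,260)))
tiles+=[]
cv2.imwrite("pics/c1.png",np.vstack([np.hstack(tiles[:3]),np.hstack(tiles[3:]+[tt[0]])]));cv2.imwrite("pics/t2.png",np.hstack(tt))
for k,uv,z in(("jar",(106,271),.09),("vb",(406,246),.042),("brush",(291,118),.02)):print(k,world("top",uv,z).round(3))
E
```

```text
hn [0.6498 0.2566] fit [0.6518 0.259 ] dia mm 49.2 hull area dia 48.4 rect [96. 97.] 63.43495178222656
hw [0.6606 0.1239] fit [0.6618 0.1253] dia mm 65.7 hull area dia 64.6 rect [129. 127.] 90.0
ss [ 0.6496 -0.0036] fit [ 0.6516 -0.0035] dia mm 44.7 hull area dia 43.9 rect [87. 88.] 45.0
hex [ 0.6213 -0.1215] fit [ 0.6244 -0.1202] dia mm 43.7 hull area dia 41.6 rect [87. 80.] 12.52880859375
st [ 0.6224 -0.2626] fit [ 0.6257 -0.2636] dia mm 34.2 hull area dia 33.7 rect [68. 67.] 26.56505012512207
t3 [0.4594 0.1955] [205.5  81.1] 3.2704875469207764
t2 [ 0.4681 -0.1903] [143.4  80.5] 8.219208717346191
jar [0.397 0.361]
vb [ 0.443 -0.376]
brush [ 0.786 -0.092]
```

View pics/c1.png

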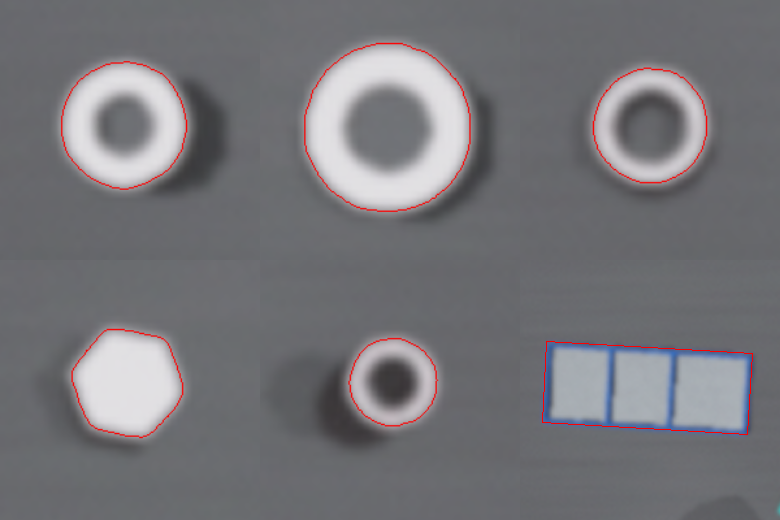

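View pics/t2.png

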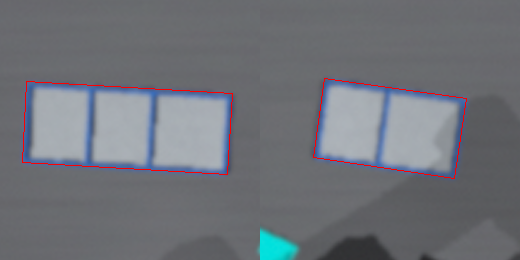

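The crops confirm it. Measured diameters are 49, 65.7, 44.7, hex 43.7 and 34.2 mm, and the trays come out at 205×81 and 143×80 mm, all matching the descriptions. The large pockets are on the -y side.

The hex flats' normal is about -11.5° from world x, so I'll use that jaw direction for every part. First move is to above the wide hub at (.662,.125).

```bash
python3 -m inch '[{"hand":0,"slide":[20,34.6,-3],"yaw":0.47},{"hand":0,"slide":[20,34.6,-3],"yaw":0.47},{"hand":0,"slide":[20,34.6,-3],"yaw":0.6},{"hand":0,"slide":[20,34.6,-3],"yaw":0.8},{"hand":0,"slide":[20,34.6,-3],"yaw":0.939},{"hand":0,"slide":[20,34.6,-3],"yaw":0.939},{"hand":0,"slide":[40,69.3,-9],"yaw":0.939},{"hand":0,"slide":[40,69.3,-9],"yaw":0.939},{"hand":0,"slide":[40,69.3,-9],"yaw":0.939},{"hand":0,"slide":[40,69.3,-9],"yaw":0.939}]'
```

```text
time_s: 1.35
tcp_pos: [0.5728, -0.0276, 0.2277]
ee_rot: [[-0.198, -0.98, -0.0], [-0.98, 0.198, -0.0], [0.0, 0.0, -1.0]]
wrist_force: [1.5, -0.5, -0.0]
gripper_width: 1.004
```

```bash
python3 -m inch '[{"hand":0,"slide":[0,0,0],"yaw":0},{"hand":0,"slide":[0,0,0],"yaw":0}]'
```

```text
time_s: 1.6
tcp_pos: [0.5719, -0.0293, 0.2276]
ee_rot: [[-0.198, -0.98, -0.002], [-0.98, 0.198, -0.0], [0.001, 0.002, -1.0]]
wrist_force: [-0.5, -0.6, -0.8]
gripper_width: 1.003
```

```bash
python3 -m inch '[{"hand":0,"slide":[9,15.4,-3],"yaw":0},{"hand":0,"slide":[9,15.4,-3],"yaw":0},{"hand":0,"slide":[9,15.4,-3],"yaw":0},{"hand":0,"slide":[9,15.4,-3],"yaw":0},{"hand":0,"slide":[9,15.4,-3],"yaw":0}]'
python3 - <<'E'
from h import *
im=capture("side");cv2.imwrite("pics/s1.png",im)
E
```

```text
time_s: 2.22
tcp_pos: [0.6618, 0.123, 0.1982]
ee_rot: [[-0.2, -0.98, -0.001], [-0.98, 0.2, -0.0], [0.001, 0.001, -1.0]]
wrist_force: [-0.3, -0.9, 0.4]
gripper_width: 1.003
```

View pics/s1.png

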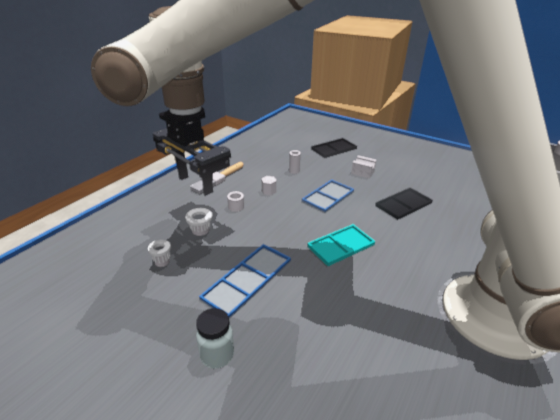

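The side view shows the open fingers at (182,168) and (207,183), straddling the wide hub at (199,221). I'll descend 10.6 cm and close.

```bash
python3 -m inch '[{"hand":0,"slide":[0,0.2,-5],"yaw":0},{"hand":0,"slide":[0,0.2,-9],"yaw":0},{"hand":0,"slide":[0,0.2,-10.6],"yaw":0},{"hand":0,"slide":[0,0.2,-10.6],"yaw":0},{"hand":1,"slide":[0,0.2,-10.6],"yaw":0},{"hand":1,"slide":[0,0.2,-10.6],"yaw":0},{"hand":1,"slide":[0,0.2,-10.6],"yaw":0},{"hand":1,"slide":[0,0.2,-10.6],"yaw":0},{"hand":1,"slide":[0,0.2,-10.6],"yaw":0},{"hand":1,"slide":[0,0.2,-10.6],"yaw":0}]'
```

```text
time_s: 3.52
tcp_pos: [0.6625, 0.1267, 0.0934]
ee_rot: [[-0.198, -0.98, 0.001], [-0.98, 0.198, 0.0], [-0.0, -0.001, -1.0]]
wrist_force: [-2.2, 0.7, 5.9]
gripper_width: 0.725
```

```bash
python3 -m inch '[{"hand":1,"slide":[0,0,1.5],"yaw":0},{"hand":1,"slide":[0,0,5],"yaw":0},{"hand":1,"slide":[0,0,9],"yaw":0},{"hand":1,"slide":[-2,-3,10],"yaw":0},{"hand":1,"slide":[-4,-7,10],"yaw":0},{"hand":1,"slide":[-6.5,-11.5,10],"yaw":0},{"hand":1,"slide":[-9.5,-16.5,10],"yaw":0},{"hand":1,"slide":[-12.5,-21.5,10],"yaw":0},{"hand":1,"slide":[-15,-26,10],"yaw":0},{"hand":1,"slide":[-17,-29.5,10],"yaw":0}]'; python3 -m inch '[{"hand":1,"slide":[-1.5,-2.7,0],"yaw":0},{"hand":1,"slide":[-2.8,-5.1,0],"yaw":0},{"hand":1,"slide":[-2.8,-5.1,0],"yaw":0},{"hand":1,"slide":[-2.8,-5.1,0],"yaw":0}]'
```

```text
time_s: 4.78
tcp_pos: [0.4905, -0.17, 0.1922]
ee_rot: [[-0.2, -0.98, -0.001], [-0.98, 0.2, 0.0], [-0.0, 0.001, -1.0]]
wrist_force: [1.1, -0.7, -3.0]
gripper_width: 0.726
time_s: 5.28
tcp_pos: [0.4643, -0.2194, 0.1922]
ee_rot: [[-0.199, -0.98, 0.0], [-0.98, 0.199, 0.0], [-0.0, -0.0, -1.0]]
wrist_force: [0.5, -0.2, -3.2]
gripper_width: 0.727
```

```bash
python3 -m inch '[{"hand":1,"slide":[0,-0.1,-4],"yaw":0},{"hand":1,"slide":[0,-0.1,-7.5],"yaw":0},{"hand":1,"slide":[0,-0.1,-9],"yaw":0},{"hand":1,"slide":[0,-0.1,-9.3],"yaw":0},{"hand":1,"slide":[0,-0.1,-9.3],"yaw":0}]';  python3 -m inch '[{"hand":1,"slide":[0,0,-0.1],"yaw":0},{"hand":1,"slide":[0,0,-0.2],"yaw":0},{"hand":1,"slide":[0,0,-0.2],"yaw":0}]'
```

```text
time_s: 5.9
tcp_pos: [0.4653, -0.2204, 0.1001]
ee_rot: [[-0.198, -0.98, 0.002], [-0.98, 0.198, -0.001], [0.0, -0.002, -1.0]]
wrist_force: [0.2, 0.4, -2.6]
gripper_width: 0.729
time_s: 6.28
tcp_pos: [0.4643, -0.2206, 0.0976]
ee_rot: [[-0.199, -0.98, 0.001], [-0.98, 0.199, -0.0], [-0.0, -0.001, -1.0]]
wrist_force: [0.8, 0.1, -3.4]
gripper_width: 0.724
```

```bash
for i in 1 2; do python3 -m inch '[{"hand":1,"slide":[0,0,-0.1],"yaw":0},{"hand":1,"slide":[0,0,-0.1],"yaw":0}]'|grep -E "tcp|force"; done
```

```text
tcp_pos: [0.4644, -0.2206, 0.0973]
wrist_force: [-2.3, 0.2, 4.5]
tcp_pos: [0.4645, -0.2206, 0.0972]
wrist_force: [-3.6, 2.3, 12.0]
```

Contact made, so I'll release and rise.

```bash
python3 -m inch '[{"hand":0.6,"slide":[0,0,0],"yaw":0},{"hand":0,"slide":[0,0,0],"yaw":0},{"hand":0,"slide":[0,0,0],"yaw":0},{"hand":0,"slide":[0,0,0],"yaw":0},{"hand":0,"slide":[0,0,4],"yaw":0},{"hand":0,"slide":[0,0,9],"yaw":0},{"hand":0,"slide":[0,0,12],"yaw":0},{"hand":0,"slide":[0,0,12],"yaw":0}]'
```

```text
time_s: 7.78
tcp_pos: [0.4656, -0.2208, 0.2178]
ee_rot: [[-0.198, -0.98, 0.006], [-0.98, 0.198, -0.001], [-0.0, -0.006, -1.0]]
wrist_force: [0.3, 0.6, -1.3]
gripper_width: 0.998
```

```bash
python3 -m inch '[{"hand":0,"slide":[6,-1.6,0],"yaw":0},{"hand":0,"slide":[12,-3.2,0],"yaw":0},{"hand":0,"slide":[16.1,-4.3,0],"yaw":0},{"hand":0,"slide":[16.1,-4.3,-2],"yaw":0},{"hand":0,"slide":[16.1,-4.3,-2],"yaw":0}]';python3 -m inch '[{"hand":0,"slide":[0,0,-5],"yaw":0},{"hand":0,"slide":[0,0,-8.5],"yaw":0},{"hand":0,"slide":[0,0,-9.6],"yaw":0},{"hand":0.3,"slide":[0,0,-9.6],"yaw":0},{"hand":1,"slide":[0,0,-9.6],"yaw":0},{"hand":1,"slide":[0,0,-9.6],"yaw":0},{"hand":1,"slide":[0,0,-9.6],"yaw":0},{"hand":1,"slide":[0,0,-9.6],"yaw":0},{"hand":1,"slide":[0,0,-9.6],"yaw":0},{"hand":1,"slide":[0,0,-9.6],"yaw":0}]'
```

```text
time_s: 8.4
tcp_pos: [0.6239, -0.2631, 0.1909]
ee_rot: [[-0.199, -0.98, -0.008], [-0.98, 0.199, 0.002], [-0.001, 0.008, -1.0]]
wrist_force: [-0.6, -1.5, -0.0]
gripper_width: 1.003
time_s: 9.65
tcp_pos: [0.6254, -0.2635, 0.0993]
ee_rot: [[-0.199, -0.98, 0.0], [-0.98, 0.199, -0.0], [0.0, -0.0, -1.0]]
wrist_force: [0.1, 1.9, 1.0]
gripper_width: 0.374
```

```bash
python3 -m inch '[{"hand":1,"slide":[0,0,2],"yaw":0},{"hand":1,"slide":[0,0,6],"yaw":0},{"hand":1,"slide":[0,0,9],"yaw":0},{"hand":1,"slide":[-3,2,9],"yaw":0},{"hand":1,"slide":[-7,5,9],"yaw":0},{"hand":1,"slide":[-11,8,9],"yaw":0},{"hand":1,"slide":[-14,10.2,9],"yaw":0},{"hand":1,"slide":[-15.2,11.1,9],"yaw":0},{"hand":1,"slide":[-15.2,11.1,9],"yaw":0},{"hand":1,"slide":[-15.2,11.1,9],"yaw":0}]';python3 -m inch '[{"hand":1,"slide":[0,0,-4],"yaw":0},{"hand":1,"slide":[0,0,-7],"yaw":0},{"hand":1,"slide":[0,0,-8.2],"yaw":0},{"hand":1,"slide":[0,0,-8.4],"yaw":0},{"hand":1,"slide":[0,0,-8.5],"yaw":0},{"hand":1,"slide":[0,0,-8.5],"yaw":0}]'
python3 - <<'E'
from h import *
a=capture("top");b=capture("side")
cv2.imwrite("pics/p2.png",np.hstack([cv2.resize(a[180:300,260:440],None,fx=2.2,fy=2.2),cv2.resize(b[130:250,250:430],None,fx=2.2,fy=2.2)]))
E
```

```text
time_s: 10.9
tcp_pos: [0.4745, -0.1529, 0.1893]
ee_rot: [[-0.199, -0.98, 0.001], [-0.98, 0.199, -0.0], [0.0, -0.001, -1.0]]
wrist_force: [0.2, 0.2, -1.6]
gripper_width: 0.369
time_s: 11.65
tcp_pos: [0.474, -0.1526, 0.1052]
ee_rot: [[-0.199, -0.98, 0.002], [-0.98, 0.199, -0.0], [-0.0, -0.002, -1.0]]
wrist_force: [0.1, 0.9, -1.7]
gripper_width: 0.375
```

View pics/p2.png

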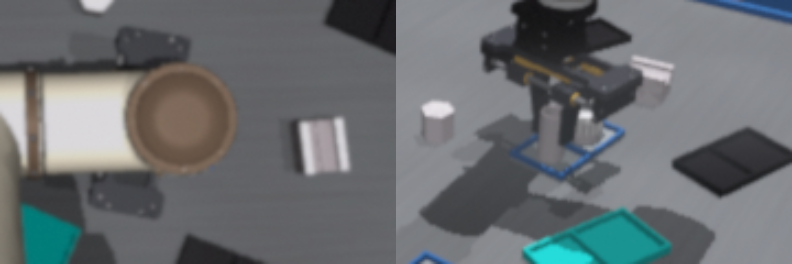

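The side crop at (550,135) shows the tall sleeve held upright over the small pocket, with the hub standing behind it at (588,125). I'll lower it to contact.

```bash
for i in 1 2 3; do python3 -m inch '[{"hand":1,"slide":[0,0,-0.1],"yaw":0},{"hand":1,"slide":[0,0,-0.1],"yaw":0}]'|grep -E "tcp|force"; done
```

```text
tcp_pos: [0.4732, -0.1525, 0.1034]
wrist_force: [0.4, -0.4, -1.7]
tcp_pos: [0.4734, -0.1525, 0.1032]
wrist_force: [-2.3, 0.7, 7.1]
tcp_pos: [0.4734, -0.1525, 0.1031]
wrist_force: [-4.6, 2.2, 13.2]
```

```bash
python3 -m inch '[{"hand":0.5,"slide":[0,0,0],"yaw":0},{"hand":0,"slide":[0,0,0],"yaw":0},{"hand":0,"slide":[0,0,0],"yaw":0},{"hand":0,"slide":[0,0,0],"yaw":0},{"hand":0,"slide":[0,0,4],"yaw":0},{"hand":0,"slide":[0,0,9],"yaw":0},{"hand":0,"slide":[0,0,10],"yaw":0},{"hand":0,"slide":[2,4,10],"yaw":0}]';python3 -m inch '[{"hand":0,"slide":[15.8,37.1,-2],"yaw":0},{"hand":0,"slide":[15.8,37.1,-2],"yaw":0},{"hand":0,"slide":[15.8,37.1,-2],"yaw":0},{"hand":0,"slide":[15.8,37.1,-2],"yaw":0},{"hand":0,"slide":[15.8,37.1,-2],"yaw":0},{"hand":0,"slide":[15.8,37.1,-2],"yaw":0},{"hand":0,"slide":[15.8,37.1,-2],"yaw":0},{"hand":0,"slide":[15.8,37.1,-2],"yaw":0},{"hand":0,"slide":[15.8,37.1,-2],"yaw":0},{"hand":0,"slide":[15.8,37.1,-2],"yaw":0}]'
```

```text
time_s: 13.5
tcp_pos: [0.4928, -0.1134, 0.202]
ee_rot: [[-0.203, -0.979, 0.001], [-0.979, 0.203, 0.0], [-0.001, -0.001, -1.0]]
wrist_force: [0.4, 0.2, -0.2]
gripper_width: 0.993
time_s: 14.75
tcp_pos: [0.651, 0.2572, 0.1812]
ee_rot: [[-0.2, -0.98, -0.001], [-0.98, 0.2, -0.0], [0.0, 0.001, -1.0]]
wrist_force: [-0.6, -0.3, -0.1]
gripper_width: 0.999
```

```bash
python3 -m inch '[{"hand":0,"slide":[0.1,0.2,-5],"yaw":0},{"hand":0,"slide":[0.1,0.2,-8],"yaw":0},{"hand":0,"slide":[0.1,0.2,-8.9],"yaw":0},{"hand":0.2,"slide":[0.1,0.2,-8.9],"yaw":0},{"hand":1,"slide":[0.1,0.2,-8.9],"yaw":0},{"hand":1,"slide":[0.1,0.2,-8.9],"yaw":0},{"hand":1,"slide":[0.1,0.2,-8.9],"yaw":0},{"hand":1,"slide":[0.1,0.2,-8.9],"yaw":0},{"hand":1,"slide":[0.1,0.2,-8.9],"yaw":0},{"hand":1,"slide":[0.1,0.2,-8.9],"yaw":0}]'
```

```text
time_s: 16.0
tcp_pos: [0.6524, 0.2606, 0.0927]
ee_rot: [[-0.198, -0.98, 0.001], [-0.98, 0.198, 0.0], [-0.0, -0.0, -1.0]]
wrist_force: [-0.7, -0.7, 2.4]
gripper_width: 0.534
```

```bash
python3 -m inch '[{"hand":1,"slide":[0,0,2],"yaw":0},{"hand":1,"slide":[0,0,6],"yaw":0},{"hand":1,"slide":[0,0,8],"yaw":0},{"hand":1,"slide":[-3,-2,8],"yaw":0},{"hand":1,"slide":[-7.5,-5,8],"yaw":0},{"hand":1,"slide":[-12,-8,8],"yaw":0},{"hand":1,"slide":[-16.5,-10.7,8],"yaw":0},{"hand":1,"slide":[-19.6,-12.7,8],"yaw":0},{"hand":1,"slide":[-19.6,-12.7,8],"yaw":0},{"hand":1,"slide":[-19.6,-12.7,8],"yaw":0}]';python3 -m inch '[{"hand":1,"slide":[0,0,-4],"yaw":0},{"hand":1,"slide":[0,0,-6.5],"yaw":0},{"hand":1,"slide":[0,0,-7.2],"yaw":0},{"hand":1,"slide":[0,0,-7.4],"yaw":0},{"hand":1,"slide":[0,0,-7.4],"yaw":0},{"hand":1,"slide":[0,0,-7.4],"yaw":0}]'; for i in 1 2; do python3 -m inch '[{"hand":1,"slide":[0,0,-0.1],"yaw":0},{"hand":1,"slide":[0,0,-0.1],"yaw":0}]'|grep -E "tcp|force"; done
```

```text
time_s: 17.25
tcp_pos: [0.4572, 0.134, 0.1733]
ee_rot: [[-0.198, -0.98, 0.002], [-0.98, 0.198, 0.001], [-0.002, -0.002, -1.0]]
wrist_force: [0.9, 0.8, -2.4]
gripper_width: 0.533
time_s: 18.0
tcp_pos: [0.4568, 0.1339, 0.0991]
ee_rot: [[-0.199, -0.98, 0.002], [-0.98, 0.199, 0.001], [-0.001, -0.001, -1.0]]
wrist_force: [-0.7, 0.6, -1.7]
gripper_width: 0.53
tcp_pos: [0.4563, 0.1335, 0.0975]
wrist_force: [0.2, 0.9, -2.4]
tcp_pos: [0.4564, 0.1336, 0.0966]
wrist_force: [-0.2, 0.1, 2.9]
```

```bash
python3 -m inch '[{"hand":0.6,"slide":[0,0,-0.03],"yaw":0},{"hand":0,"slide":[0,0,0],"yaw":0},{"hand":0,"slide":[0,0,0],"yaw":0},{"hand":0,"slide":[0,0,0],"yaw":0},{"hand":0,"slide":[0,0,4],"yaw":0},{"hand":0,"slide":[0,0,9],"yaw":0},{"hand":0,"slide":[0,0,9],"yaw":0}]';python3 -m inch '[{"hand":0,"slide":[19.5,-13.7,0],"yaw":0},{"hand":0,"slide":[19.5,-13.7,0],"yaw":0},{"hand":0,"slide":[19.5,-13.7,0],"yaw":0},{"hand":0,"slide":[19.5,-13.7,0],"yaw":0},{"hand":0,"slide":[19.5,-13.7,0],"yaw":0},{"hand":0,"slide":[19.5,-13.7,0],"yaw":0},{"hand":0,"slide":[19.5,-13.7,0],"yaw":0}]'
```

```text
time_s: 19.38
tcp_pos: [0.4582, 0.1347, 0.1899]
ee_rot: [[-0.198, -0.98, 0.008], [-0.98, 0.198, 0.005], [-0.006, -0.007, -1.0]]
wrist_force: [0.5, -0.3, 0.4]
gripper_width: 0.993
time_s: 20.25
tcp_pos: [0.6503, -0.0027, 0.186]
ee_rot: [[-0.197, -0.98, -0.001], [-0.98, 0.197, -0.0], [0.0, 0.001, -1.0]]
wrist_force: [0.3, 0.9, 0.2]
gripper_width: 0.999
```

```bash
python3 -m inch '[{"hand":0,"slide":[0.1,-0.1,-5],"yaw":0},{"hand":0,"slide":[0.1,-0.1,-9],"yaw":0},{"hand":0,"slide":[0.1,-0.1,-10.1],"yaw":0},{"hand":0.2,"slide":[0.1,-0.1,-10.1],"yaw":0},{"hand":1,"slide":[0.1,-0.1,-10.1],"yaw":0},{"hand":1,"slide":[0.1,-0.1,-10.1],"yaw":0},{"hand":1,"slide":[0.1,-0.1,-10.1],"yaw":0},{"hand":1,"slide":[0.1,-0.1,-10.1],"yaw":0},{"hand":1,"slide":[0.1,-0.1,-10.1],"yaw":0},{"hand":1,"slide":[0.1,-0.1,-10.1],"yaw":0}]'
```

```text
time_s: 21.5
tcp_pos: [0.6523, -0.0046, 0.0856]
ee_rot: [[-0.199, -0.98, -0.0], [-0.98, 0.199, -0.0], [0.0, 0.0, -1.0]]
wrist_force: [-0.5, 0.1, 4.3]
gripper_width: 0.5
```

```bash
python3 -m inch '[{"hand":1,"slide":[0,0,2],"yaw":0},{"hand":1,"slide":[0,0,6],"yaw":0},{"hand":1,"slide":[0,0,9],"yaw":0},{"hand":1,"slide":[-2,3,9],"yaw":0},{"hand":1,"slide":[-5,7,9],"yaw":0},{"hand":1,"slide":[-8,11.5,9],"yaw":0},{"hand":1,"slide":[-11,15.5,9],"yaw":0},{"hand":1,"slide":[-14,20,9],"yaw":0},{"hand":1,"slide":[-17,24,9],"yaw":0},{"hand":1,"slide":[-18.8,26.6,9],"yaw":0}]';python3 -m inch '[{"hand":1,"slide":[0,0,0],"yaw":0},{"hand":1,"slide":[0,0,0],"yaw":0},{"hand":1,"slide":[0,0,-4],"yaw":0},{"hand":1,"slide":[0,0,-7],"yaw":0},{"hand":1,"slide":[0,0,-8.2],"yaw":0},{"hand":1,"slide":[0,0,-8.4],"yaw":0},{"hand":1,"slide":[0,0,-8.4],"yaw":0},{"hand":1,"slide":[0,0,-8.4],"yaw":0}]'; for i in 1 2; do python3 -m inch '[{"hand":1,"slide":[0,0,-0.1],"yaw":0},{"hand":1,"slide":[0,0,-0.1],"yaw":0}]'|grep -E "tcp|force"; done
```

```text
time_s: 22.75
tcp_pos: [0.4626, 0.2629, 0.1746]
ee_rot: [[-0.197, -0.98, -0.001], [-0.98, 0.197, -0.0], [0.0, 0.001, -1.0]]
wrist_force: [0.0, -0.5, -1.2]
gripper_width: 0.503
time_s: 23.75
tcp_pos: [0.4648, 0.2619, 0.0924]
ee_rot: [[-0.199, -0.98, 0.002], [-0.98, 0.199, 0.002], [-0.002, -0.001, -1.0]]
wrist_force: [-1.1, 0.0, -0.7]
gripper_width: 0.496
tcp_pos: [0.4643, 0.2616, 0.0905]
wrist_force: [0.3, 0.1, -3.0]
tcp_pos: [0.4644, 0.2616, 0.0896]
wrist_force: [-0.7, 0.3, 2.1]
```

```bash
python3 -m inch '[{"hand":0.6,"slide":[0,0,-0.03],"yaw":0},{"hand":0,"slide":[0,0,0],"yaw":0},{"hand":0,"slide":[0,0,0],"yaw":0},{"hand":0,"slide":[0,0,0],"yaw":0},{"hand":0,"slide":[0,0,4],"yaw":0},{"hand":0,"slide":[0,0,10],"yaw":0},{"hand":0,"slide":[0,0,10],"yaw":0}]';python3 -m inch '[{"hand":0,"slide":[16,-38.2,0],"yaw":0},{"hand":0,"slide":[16,-38.2,0],"yaw":0},{"hand":0,"slide":[16,-38.2,0],"yaw":0},{"hand":0,"slide":[16,-38.2,0],"yaw":0},{"hand":0,"slide":[16,-38.2,0],"yaw":0},{"hand":0,"slide":[16,-38.2,0],"yaw":0},{"hand":0,"slide":[16,-38.2,0],"yaw":0},{"hand":0,"slide":[16,-38.2,0],"yaw":0},{"hand":0,"slide":[16,-38.2,0],"yaw":0},{"hand":0,"slide":[16,-38.2,0],"yaw":0}]'
```

```text
time_s: 25.12
tcp_pos: [0.4664, 0.2633, 0.1941]
ee_rot: [[-0.198, -0.98, 0.009], [-0.98, 0.198, 0.007], [-0.009, -0.007, -1.0]]
wrist_force: [-0.8, -0.7, -0.5]
gripper_width: 0.991
time_s: 26.38
tcp_pos: [0.6239, -0.1194, 0.189]
ee_rot: [[-0.197, -0.98, -0.001], [-0.98, 0.197, 0.0], [-0.0, 0.001, -1.0]]
wrist_force: [-0.7, 0.8, 0.9]
gripper_width: 0.997
```

```bash
python3 -m inch '[{"hand":0,"slide":[0,-0.1,-5],"yaw":0},{"hand":0,"slide":[0,-0.1,-9],"yaw":0},{"hand":0,"slide":[0,-0.1,-10.3],"yaw":0},{"hand":0.2,"slide":[0,-0.1,-10.3],"yaw":0},{"hand":1,"slide":[0,-0.1,-10.3],"yaw":0},{"hand":1,"slide":[0,-0.1,-10.3],"yaw":0},{"hand":1,"slide":[0,-0.1,-10.3],"yaw":0},{"hand":1,"slide":[0,-0.1,-10.3],"yaw":0},{"hand":1,"slide":[0,-0.1,-10.3],"yaw":0},{"hand":1,"slide":[0,-0.1,-10.3],"yaw":0}]'
```

```text
time_s: 27.62
tcp_pos: [0.6243, -0.1216, 0.0864]
ee_rot: [[-0.199, -0.98, -0.0], [-0.98, 0.199, -0.0], [0.0, 0.0, -1.0]]
wrist_force: [-1.3, 0.8, 2.0]
gripper_width: 0.434
```

```bash
python3 -m inch '[{"hand":1,"slide":[0,0,2],"yaw":0},{"hand":1,"slide":[0,0,6],"yaw":0},{"hand":1,"slide":[0,0,9.5],"yaw":0},{"hand":1,"slide":[-2,4,9.5],"yaw":0},{"hand":1,"slide":[-4.5,8.8,9.5],"yaw":0},{"hand":1,"slide":[-7,13.8,9.5],"yaw":0},{"hand":1,"slide":[-9.5,18.7,9.5],"yaw":0},{"hand":1,"slide":[-12,23.6,9.5],"yaw":0},{"hand":1,"slide":[-14.5,28.5,9.5],"yaw":0},{"hand":1,"slide":[-16.4,32.3,9.5],"yaw":0}]';python3 -m inch '[{"hand":1,"slide":[0,0,0],"yaw":0},{"hand":1,"slide":[0,0,0],"yaw":0},{"hand":1,"slide":[0,0,-4],"yaw":0},{"hand":1,"slide":[0,0,-7.5],"yaw":0},{"hand":1,"slide":[0,0,-8.7],"yaw":0},{"hand":1,"slide":[0,0,-8.9],"yaw":0},{"hand":1,"slide":[0,0,-8.9],"yaw":0},{"hand":1,"slide":[0,0,-8.9],"yaw":0}]'; for i in 1 2; do python3 -m inch '[{"hand":1,"slide":[0,0,-0.1],"yaw":0},{"hand":1,"slide":[0,0,-0.1],"yaw":0}]'|grep -E "tcp|force"; done
```

```text
time_s: 28.88
tcp_pos: [0.4589, 0.203, 0.1809]
ee_rot: [[-0.198, -0.98, -0.001], [-0.98, 0.198, -0.0], [0.0, 0.001, -1.0]]
wrist_force: [0.2, 0.3, -2.1]
gripper_width: 0.433
time_s: 29.88
tcp_pos: [0.4609, 0.2019, 0.0934]
ee_rot: [[-0.199, -0.98, 0.002], [-0.98, 0.199, 0.002], [-0.002, -0.002, -1.0]]
wrist_force: [0.3, 0.0, -2.1]
gripper_width: 0.435
tcp_pos: [0.4603, 0.2016, 0.0916]
wrist_force: [0.5, -0.8, -0.8]
tcp_pos: [0.4604, 0.2016, 0.0904]
wrist_force: [-1.3, -0.6, 0.0]
```

```bash
python3 -m inch '[{"hand":1,"slide":[0,0,-0.05],"yaw":0},{"hand":1,"slide":[0,0,-0.05],"yaw":0}]'|grep -E "tcp|force"
python3 -m inch '[{"hand":0.6,"slide":[0,0,0],"yaw":0},{"hand":0,"slide":[0,0,0],"yaw":0},{"hand":0,"slide":[0,0,0],"yaw":0},{"hand":0,"slide":[0,0,0],"yaw":0},{"hand":0,"slide":[0,0,4],"yaw":0},{"hand":0,"slide":[0,0,10],"yaw":0},{"hand":0,"slide":[0,0,15],"yaw":0},{"hand":0,"slide":[0,0,18],"yaw":0}]'
python3 -m inch '[{"hand":0,"slide":[10,-20,0],"yaw":0},{"hand":0,"slide":[10,-20,0],"yaw":0},{"hand":0,"slide":[10,-20,0],"yaw":0},{"hand":0,"slide":[10,-20,0],"yaw":0},{"hand":0,"slide":[10,-20,0],"yaw":0},{"hand":0,"slide":[10,-20,0],"yaw":0},{"hand":0,"slide":[10,-20,0],"yaw":0}]'
python3 - <<'E'
from h import *
a=capture("top");b=capture("side")
cv2.imwrite("pics/f1.png",cv2.resize(a[80:320,70:450],None,fx=2.1,fy=2.1,interpolation=2));cv2.imwrite("pics/f2.png",cv2.resize(b[120:380,140:420],None,fx=2.2,fy=2.2,interpolation=2))
E
```

```text
tcp_pos: [0.4604, 0.2016, 0.0904]
wrist_force: [-2.2, 0.4, 5.0]
time_s: 31.62
tcp_pos: [0.4607, 0.2017, 0.2726]
ee_rot: [[-0.199, -0.98, 0.003], [-0.98, 0.199, 0.003], [-0.003, -0.003, -1.0]]
wrist_force: [1.0, 0.3, -0.2]
gripper_width: 0.988
time_s: 32.5
tcp_pos: [0.5599, 0.0025, 0.2698]
ee_rot: [[-0.197, -0.98, -0.0], [-0.98, 0.197, 0.0], [-0.0, 0.0, -1.0]]
wrist_force: [0.1, 0.4, 0.3]
gripper_width: 0.998
```

View pics/f1.png

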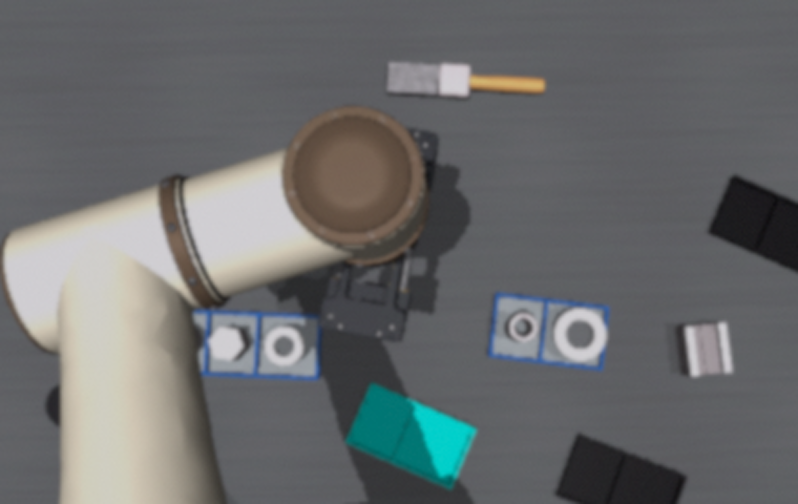

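View pics/f2.png

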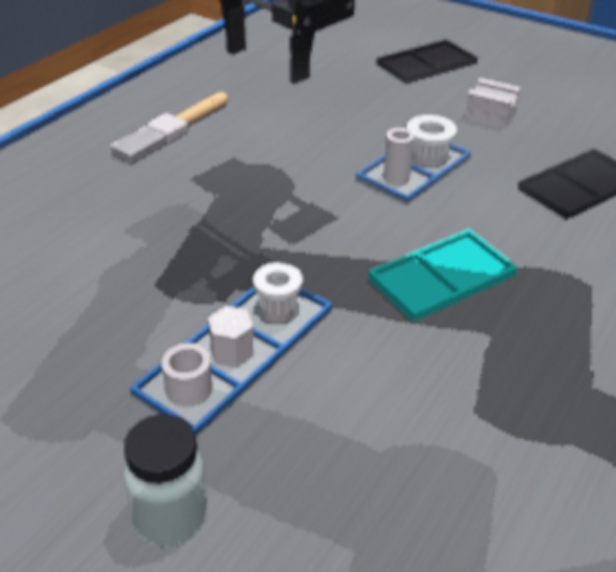

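All five parts stand upright in the right pockets:
- **Side crop:** short sleeve (187,375), hex spacer (231,335) and narrow hub (277,292) in tray3; tall sleeve (398,157) and wide hub (432,140) in tray2.
- **Bystanders:** the jar, brush and V-block sit at their original pixels.

Handing in.

```bash
python3 -c "
from station import *
print(finish_job())"
```

```text
the job is handed in; nothing more can be done
None
```

Both kits are made up and the job is handed in, at about 33 s of the 128 s allowed. I placed the parts in this order: wide hub and tall sleeve in tray2, then narrow hub, short sleeve (end pocket) and hexagonal spacer (middle pocket) in tray3. Each was lowered in 1 mm or smaller steps until it touched the pocket floor, then released.

In the last pictures all five parts stand upright in the right pockets and the gripper is open and clear of everything. The jar, brush and V-block look unmoved, judged by eye rather than measured again. In the last top view the arm hid the jar and the short sleeve, so for those two I relied on the side view. The highest wrist force I read was about 14 N, and no check failed or disagreed.

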